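# Hang the ink on the pencil tub

### The job

Stand the square ink bottle fully down in the cup of the white hook-on holder while the holder stands on the table, then lift the loaded holder and hook it over the side wall of the pencil tub that faces the robot, near the middle of that side: cup outside the tub, hook fully down on the rim, bottle still in its cup. Do not tip the bottle over, and leave the round ink bottle where it is.

Things in the scene. Friction and masses are not known exactly. Their poses are not given: they have to be found in the camera images.
- bottle_mid (a point): Square amber ink bottle with a paper label on two sides and a low black screw cap; free, upright, about 140 g. The body is 42 x 42 mm and 50 mm tall with its sides along x and y; the cap on top is 26 mm across and 14 mm tall (64 mm overall). This point is on its axis half-way up, 32 mm above its underside; z up.
- holder_cup (a point): White plastic hook-on holder, 110 g, free, upright on the table. Point: centre of its cup's inner floor, 4 mm above its underside; x points from the cup to the hook, z up. The cup is square, 48 x 48 mm inside, walls 4 mm thick, their tops 20 mm above the inner floor; on the +x side the wall is a back plate (x 24 to 28 mm) rising to 50 mm. Hung, it may lean up to 10 degrees.
- holder_tab (a point): Centre of the holder's upright grip tab, 44 mm in x and 71 mm in z from the cup's inner floor. The tab is a plate 8 mm thick along x, 30 mm wide along y and 42 mm tall (21 mm above and below this point), standing on the bridge. 27 mm free between it and the cap of a bottle in the cup.
- holder_hook (a point): Middle of the underside of the holder's bridge, the roof of its downward-open slot, which rests on the tub's rim: 36 mm in x and 46 mm in z from the cup's inner floor. The slot is 16 mm wide along x, between the back plate and a 4 mm thick flange (x 44 to 48 mm from the cup's centre) that reaches 24 mm below this point. All is 56 mm wide along y.
- tub_rim (a point): Blue open pencil tub, fixed to the table, 220 mm (x) by 340 mm (y), 95 mm tall, walls 8 mm thick and upright. This point is on top of its wall facing the robot, mid-thickness, at the middle of its length, 95 mm above the table; x points horizontally across the wall into the tub, y along the wall, z up. Only pencils lie inside, lower than 30 mm.
- round_mid (a point): Round ink bottle, 44 mm across, same glass and cap as the square one, 62 mm tall; a bystander. This point is on its axis half-way up.
Things that resemble listed ones, but are neither listed nor needed, are in the scene too. Leave any brown or turquoise look-alike of the part that bears holder_cup alone.

How it is judged:
By the outcome, as a careful person would: the job done as asked, in the order asked, and still so for the second after the job is handed in, with the robot touching nothing.
It also fails if it takes over 58 s, if anything falls off the work surface, if the arm or the gripper's body presses on something with over 40 N, if the wrist force passes 120 N, or if a joint passes its speed limit or range.

### The arm

A 6-joint arm with a two-finger parallel gripper is mounted at the origin on the work surface. World frame = base frame: x ahead of the robot, y to its left, z up, the work surface at z = 0. Lengths are in m, angles in rad, forces in N, time in s.
With the tool pointing down it reaches from about 0.35 to 0.975 m from the base axis. Payload 4.9 kg.
Tool frame: the origin (TCP) lies at the very end of the fingers, on their centre line; the grasp point (between the pads) lies 19 mm behind it; z points along the fingers, y is the line along which they close (so a half turn about z gives the same grasp; the last joint's range is limited). The gripper opens to 85 mm and grips with 20 to 120 N. Pads are 22 mm wide; open, the fingers measure 114 mm over their backs; the gripper's body (76 mm by 85 mm) begins 54 mm behind the grasp point. The pads swing forward as they close: fully open they stand 13 mm farther back than shut.
Start: joints at [1.217, 0.053, 1.613, -0, 1.476, -0.119], TCP at [0.145, 0.608, 0.231] pointing down, gripper open.
Joint ranges: [-3.01, 3.01], [-1.01, 2.22], [0.06, 2.58], [-1.02, 4.17], [0.09, 2.62], [-3.14, 3.14]. Speed limits (rad/s): [2.57, 2.57, 3.14, 3.14, 3.14, 3.14].

### API

Orientations are given as a rotation vector (axis times angle).
In Python, from station import ctrl gives the robot as it stands.
- The arm moves only by the shell command python3 -m crank 'ROWS' [OPENING] [FORCE]. ROWS is text: rows parted by semicolons, each of 4 numbers parted by spaces: the shift along the world's x, y, z in units of 0.5 m (1.0 is 0.5 m), then the turn about the world's z in units of 90 degrees (1.0 is 90 degrees). In form: x y z turn; .... A call has exactly 5 rows; each row shifts and turns the commanded pose from where the row before left it; what a row does not reach is not made up. A row lasts 1/12 s, in which the tool goes at most 41.7 mm and 7.16 degrees, less where a joint would pass 70% of its speed; a pose out of reach is approached as far as the arm can. A call with a number of a shift or a turn outside -1 to 1 is refused whole. A call with a gripper value outside its range is refused whole. OPENING is the opening in per cent of the stroke, from 0 (shut) to 100 (fully open), set as the call begins (- or left out, the last holds). The fingers move at their own pace and stop on an object; FORCE is the grip in N (left out, the last holds). Time passes only in rows, so rows that do not move let the fingers close, or fill a call up. It gives the time, the measured TCP pose, the force, the opening and the grip force at its end, in the units of the state.
- ctrl.get_obs(): the state, without advancing time (a new reading comes with each control period).
- ctrl.get_image(name): name is "scene" or "top" or "wrist"; returns (picture, depth): 400x640x3 uint8, red, green, blue; 400x640 float32, m along the optical axis (not along the pixel's ray), 0 where there is no reading.
- ctrl.get_calibration(name): a dict with "fx", "fy", "cx", "cy" (pixels), "extrinsics" (4x4, takes a point from world to camera coordinates). Camera axes: x right, y down, z forward; pixel columns grow to the right and rows downward; lengths in m; the calibration is good to about 2 mm. A picture is of the moment at which its call begins: read the wrist's pose just before it. get_calibration takes no time and is no camera call; for the wrist camera it gives the pose at the moment of the call.
- ctrl.finish_job(): hands the job in; it is judged then, once.
The state is a dict: "t": time; "q": joint angles; "dq": joint speeds; "effort": joint torques, N m; "tool_pos": TCP position; "tool_rot": TCP orientation; "contact_force": force on the tool from outside, world axes, zero at the start; "wrist_torque": the same for the moment, N m; "opening": finger opening in m; "grip_force": force on a finger pad.
Only numpy, scipy, OpenCV 4.12 (cv2) and the standard library are available. Lean on these libraries where they do the work, as an engineer would, in place of code of your own. Each camera call takes 0.05 s, during which the arm holds its last target. There are 200 camera calls.

## Working session

There is one attempt and no reset: what is moved stays moved. The work goes in short steps, Python scripts to look and compute and a shell command to move; the robot and the scene stay as the last step left them, time stands still between calls to the robot, and variables do not carry over. Pictures are saved under pics/ and viewed, at most 10 in all, crops included, and the job is handed in when it is done.

```bash
mkdir -p pics; ls; cat > h.py <<'E'
import numpy as np,cv2
from station import ctrl
def cam(n):
    c=ctrl.get_calibration(n); p,d=ctrl.get_image(n); return p,d,c
def pts(d,c):
    v,u=np.mgrid[:400,:640]; X=np.stack([(u-c['cx'])/c['fx']*d,(v-c['cy'])/c['fy']*d,d],-1)
    E=np.array(c['extrinsics']); return (X-E[:3,3])@E[:3,:3]
def save(n,p): cv2.imwrite('pics/'+n,cv2.cvtColor(p,cv2.COLOR_RGB2BGR))
E
python3 - <<'E'
from h import *
for n in('scene','top'):
    p,d,c=cam(n); save(n+'0.png',p); np.savez('pics/'+n+'0.npz',p=p,d=d,P=pts(d,c))
    print(n,c['fx'],np.round(c['extrinsics'],3).tolist(),(d>0).mean())
print(ctrl.get_obs())
E
```

```text
pics
scene 464.0699702927706 [[-0.522, 0.853, 0.011, 0.257], [0.681, 0.424, -0.597, -0.275], [-0.513, -0.304, -0.802, 1.413], [0.0, 0.0, 0.0, 1.0]] 0.99609375
top 361.86428038455466 [[0.01, -1.0, -0.018, -0.008], [-0.991, -0.008, -0.135, 0.491], [0.135, 0.019, -0.991, 0.815], [0.0, 0.0, 0.0, 1.0]] 0.99600390625
{'t': 0.1, 'q': array([ 1.21702752e+00,  5.33148328e-02,  1.61414441e+00,  4.71166229e-06,
        1.47595986e+00, -1.19009252e-01]), 'dq': array([-0.00040427, -0.00096965, -0.00294043, -0.00018061, -0.0012888 ,
        0.00059519]), 'effort': array([-2.28295567e-04, -3.94900739e+01, -3.71365142e+01, -9.89764908e-05,
        3.94923060e-03, -2.23304272e-05]), 'tool_pos': array([0.1451938, 0.6073387, 0.2301784]), 'tool_rot': array([-3.67863172e-01, -3.11954440e+00,  2.78707597e-03]), 'contact_force': array([-0.00618713, -0.60995083,  1.0744045 ]), 'wrist_torque': array([-0.01043463,  0.03472425, -0.01553179]), 'grip_force': 0.0, 'opening': 0.085452785666054}
```

View pics/top0.png

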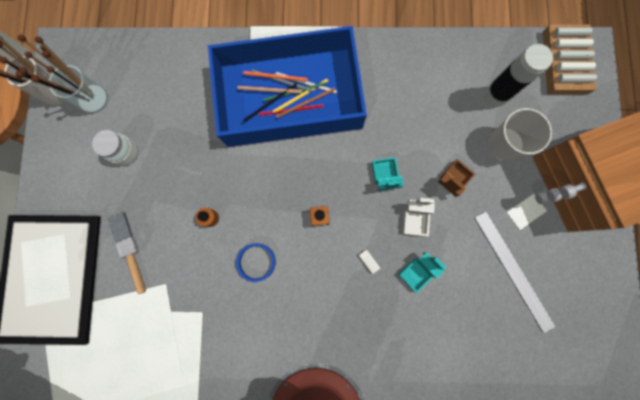

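View pics/scene0.png

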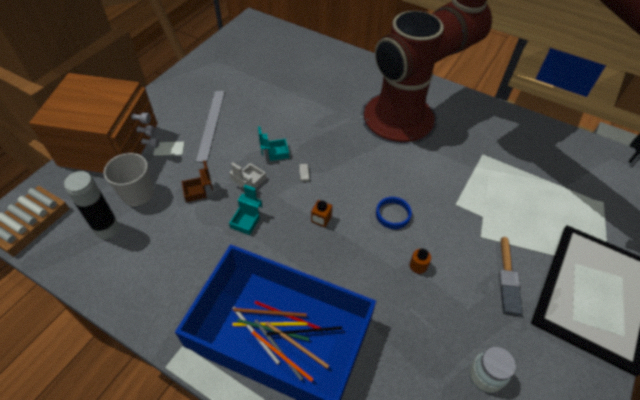

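The top view shows two bottles: a square-bodied one at (320,215) and a round one at (206,217). The hook-on parts are one white at (419,217), turquoise at (387,173) and (422,270), and brown at (456,178). Only the white one fits. The eraser at (369,262) is also white, but it has no cup. I'll measure these and confirm with an enlarged crop.

```bash
cat > m.py <<'E'
from h import *
z=np.load('pics/top0.npz');p,d,P=z['p'],z['d'],z['P']
hsv=cv2.cvtColor(p,cv2.COLOR_RGB2HSV)
print('table z',np.median(P[230:250,300:340,2]))
def blob(name,m,box,zmin,zmax=1):
    k=np.zeros(m.shape,bool);u0,v0,u1,v1=box;k[v0:v1,u0:u1]=1
    m=m&k&(P[...,2]>zmin)&(P[...,2]<zmax);Q=P[m]
    if len(Q)<5: print(name,'few',len(Q));return
    r=cv2.minAreaRect(Q[:,:2].astype(np.float32))
    print(name,len(Q),'rect c',np.round(r[0],4),'size',np.round(r[1],4),'ang',round(r[2],1),'mean',np.round(Q.mean(0),4),'zmax',np.round(np.percentile(Q[:,2],[5,50,95]),4))
A=np.ones(p.shape[:2],bool)
white=(hsv[...,1]<60)&(hsv[...,2]>140)
B=(395,190,445,245)
blob('holder all',A,B,.012);blob('holder mid',A,B,.03);blob('holder low',A,B,.012,.035);blob('tab',A,B,.065)
blob('sq all',A,(300,195,340,235),.015);blob('sq cap',A,(300,195,340,235),.056)
blob('rd all',A,(185,195,225,240),.015);blob('rd cap',A,(185,195,225,240),.054)
blob('tub rim',A,(200,20,375,150),.085,.105)
m=(P[...,2]>.085)&(P[...,2]<.105);m[:, :200]=0;m[:,375:]=0;m[150:]=0
Q=P[m];f=[]
for y in np.arange(-.1,.25,.01):
    s=Q[abs(Q[:,1]-y)<.004]
    if len(s): f.append((round(y,3),round(s[:,0].min(),4)))
print(f)
cv2.imwrite('pics/crop1.png',np.hstack([cv2.resize(cv2.cvtColor(p,cv2.COLOR_RGB2BGR)[150:290,270:480],None,fx=3.8,fy=3.8,interpolation=2)]))
E
python3 m.py
```

```text
table z 0.00042777186586156763
holder all 561 rect c [ 0.4355 -0.1403] size [0.086 0.255] ang 7.6 mean [ 0.458  -0.2303  0.061 ] zmax [0.0162 0.0532 0.0968]
holder mid 364 rect c [ 0.4398 -0.1372] size [0.0446 0.264 ] ang 18.9 mean [ 0.4711 -0.2288  0.082 ] zmax [0.0409 0.055  0.0976]
holder low 208 rect c [ 0.4477 -0.2334] size [0.0564 0.0757] ang 84.2 mean [ 0.4354 -0.2326  0.0227] zmax [0.0142 0.0234 0.0299]
tab 101 rect c [ 0.4361 -0.1325] size [0.0201 0.255 ] ang 23.5 mean [ 0.4714 -0.2158  0.1589] zmax [0.068  0.095  0.8738]
sq all 355 rect c [ 0.4245 -0.0049] size [0.0972 0.0413] ang 0.5 mean [ 0.4477 -0.0052  0.0695] zmax [0.0459 0.0509 0.0661]
sq cap 109 rect c [ 0.4189 -0.0063] size [0.0867 0.0228] ang 2.4 mean [ 0.4459 -0.0059  0.1163] zmax [0.062  0.0646 0.8738]
rd all 354 rect c [0.4044 0.1335] size [0.3082 0.0427] ang 71.6 mean [0.4433 0.2499 0.0647] zmax [0.0222 0.0483 0.064 ]
rd cap 111 rect c [0.4183 0.1249] size [0.2999 0.024 ] ang 78.3 mean [0.4415 0.242  0.113 ] zmax [0.0579 0.062  0.8738]
tub rim 2305 rect c [0.7566 0.075 ] size [0.2222 0.3406] ang 8.3 mean [0.75
[... 745 characters left out ...]
7), np.float64(0.6457)), (np.float64(0.08), np.float64(0.6441)), (np.float64(0.09), np.float64(0.6421)), (np.float64(0.1), np.float64(0.6417)), (np.float64(0.11), np.float64(0.6394)), (np.float64(0.12), np.float64(0.6383)), (np.float64(0.13), np.float64(0.6369)), (np.float64(0.14), np.float64(0.6351)), (np.float64(0.15), np.float64(0.6335)), (np.float64(0.16), np.float64(0.6322)), (np.float64(0.17), np.float64(0.631)), (np.float64(0.18), np.float64(0.6295)), (np.float64(0.19), np.float64(0.628)), (np.float64(0.2), np.float64(0.6269)), (np.float64(0.21), np.float64(0.6251)), (np.float64(0.22), np.float64(0.6236)), (np.float64(0.23), np.float64(0.6236)), (np.float64(0.24), np.float64(0.6888))]
```

```bash
sleep 1
```

```text
(no output)
```

View pics/crop1.png

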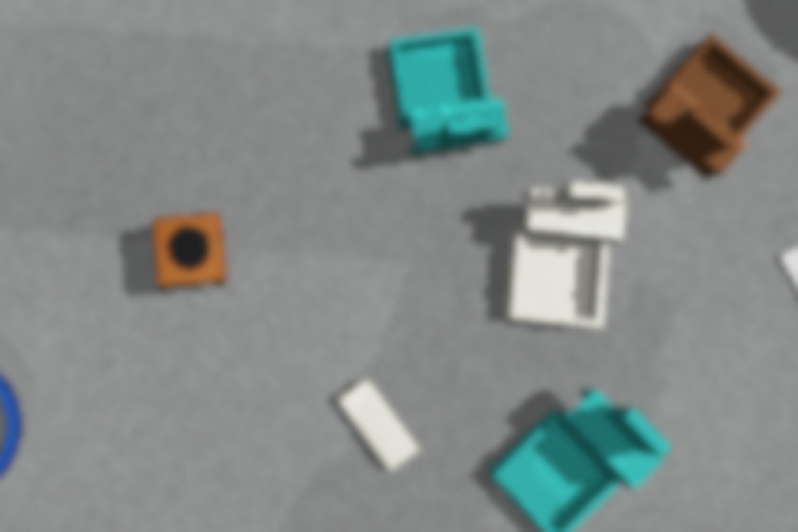

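The crop confirms it. The white holder's cup is at the bottom and its hook and tab point up, towards the tub. The square bottle is at the crop's (189,248). I'll redo the fits with depth outliers removed and then move.

```bash
cat > m2.py <<'E'
from h import *
def rect(n,m,P,lo,hi,box):
    u0,v0,u1,v1=box;k=np.zeros(m.shape,bool);k[v0:v1,u0:u1]=1
    m=(m&k&(P[...,2]>lo)&(P[...,2]<hi)).astype(np.uint8)
    c,l,s,_=cv2.connectedComponentsWithStats(m)
    if c<2: print(n,'none');return
    i=1+s[1:,4].argmax();Q=P[l==i];r=cv2.minAreaRect(Q[:,:2].astype(np.float32))
    print(n,len(Q),'c',np.round(r[0],4),'size',np.round(r[1],4),'ang',round(r[2],1),'mean',np.round(Q.mean(0),4))
if __name__=='__main__':
  for nm,hb,sb in(('top',(395,190,445,245),(300,195,340,235)),('scene',(222,155,272,195),(305,195,338,232))):
    z=np.load(f'pics/{nm}0.npz');P=z['P'];A=np.ones((400,640),bool);h=cv2.cvtColor(z['p'],cv2.COLOR_RGB2HSV)
    W=(h[...,1]<50)
    print(nm)
    rect('holder all',W,P,.008,.12,hb);rect('cup walls',W,P,.018,.032,hb);rect('bridge+tab',W,P,.048,.12,hb);rect('tabtop',W,P,.085,.11,hb);rect('bridge',W,P,.048,.06,hb)
    rect('sq body',A,P,.01,.054,sb);rect('sq top',A,P,.044,.054,sb);rect('sq cap',A,P,.058,.08,sb)
E
python3 m2.py
```

```text
top
holder all 576 c [ 0.4479 -0.2334] size [0.0564 0.0762] ang 84.1 mean [ 0.4584 -0.2335  0.0462]
cup walls 149 c [ 0.4372 -0.2325] size [0.0564 0.0548] ang 83.8 mean [ 0.431  -0.2324  0.0238]
bridge+tab 322 c [ 0.4737 -0.2361] size [0.0564 0.0242] ang 83.9 mean [ 0.4743 -0.2345  0.0643]
tabtop 64 c [ 0.4817 -0.2366] size [0.0292 0.0081] ang 83.4 mean [ 0.4813 -0.2362  0.0951]
bridge 226 c [ 0.4736 -0.2361] size [0.0565 0.0241] ang 83.5 mean [ 0.4716 -0.2344  0.0543]
sq body 245 c [ 0.4505 -0.0048] size [0.0425 0.0418] ang 6.5 mean [ 0.4484 -0.0051  0.0484]
sq top 228 c [ 0.4508 -0.0047] size [0.042  0.0418] ang 6.4 mean [ 0.4498 -0.0049  0.0499]
sq cap 102 c [ 0.4507 -0.005 ] size [0.0226 0.0226] ang 89.9 mean [ 0.4507 -0.0049  0.0644]
scene
holder all 491 c [ 0.4504 -0.232 ] size [0.0576 0.0793] ang 84.2 mean [ 0.4619 -0.2289  0.0437]
cup walls 122 c [ 0.4401 -0.2309] size [0.0568 0.0584] ang 84.7 mean [ 0.4342 -0.2237  0.0232]
bridge+tab 218 c [ 0.4754 -0.235 ] size [0.0563 0.0281] ang 86.6 mean [ 0.4823 -0.2301  0.0681]
tabtop 52 c [ 0.4848 -0.2366] size [0.0303 0.0107] ang 80.9 mean [ 0.4846 -0.2351  0.0929]
bridge 104 c [ 0.4745 -0.2345] size [0.0565 0.0269] ang 83.5 mean [ 0.479  -0.2263  0.0534]
sq body 327 c [ 0.4542 -0.0031] size [0.0437 0.0432] ang 4.3 mean [0.4629 0.0017 0.0379]
sq top 164 c [ 0.4535 -0.0033] size [0.0426 0.0426] ang 3.7 mean [ 0.4592 -0.      0.0488]
sq cap 87 c [ 0.4539 -0.0028] size [0.0257 0.0243] ang 1.8 mean [ 0.454  -0.0029  0.0627]
```

The checks hold: heights are 50, 64 and 95 mm, and the sizes match. Averaging the two cameras gives:

| Thing | Position (x, y) | Yaw |
|---|---|---|
| Bottle | (0.452, -0.004) | +5° |
| Cup | (0.439, -0.232) | -6° |
| Tub rim | (0.652, 0.060) | +8.3° |

Cup minus bottle is (-0.013, -0.228) in both cameras. I'm moving above the bottle now.

```bash
for i in 1 2 3 4; do python3 -m crank '0.0307 -0.0611 -0.006 0.0102;0.0307 -0.0611 -0.006 0.0102;0.0307 -0.0611 -0.006 0.0102;0.0307 -0.0611 -0.006 0.0102;0.0307 -0.0611 -0.006 0.0102' 80 40; done; cat > w.py <<'E'
import sys
from h import *
from scipy.spatial.transform import Rotation as R
o=ctrl.get_obs();y=R.from_rotvec(o['tool_rot']).as_matrix()
print('t',o['t'],'tcp',np.round(o['tool_pos'],4),'yaw',np.round(np.degrees(np.arctan2(y[1,1],y[0,1])),2),'q6',o['q'][5],'F',np.round(o['contact_force'],1),'open',o['opening'])
if len(sys.argv)>1:
    p,d,c=cam(sys.argv[2]);save(sys.argv[1]+'.png',p);np.savez('pics/'+sys.argv[1]+'.npz',p=p,d=d,P=pts(d,c))
E
python3 w.py w1 wrist
```

```text
t: 0.52
tool_pos: [0.2223, 0.4534, 0.2154]
tool_rot: [-0.24, -3.132, 0.002]
contact_force: [0.4, 0.0, 0.6]
opening: 0.0683
grip_force: 0.0
t: 0.93
tool_pos: [0.299, 0.3007, 0.2007]
tool_rot: [-0.115, -3.139, 0.0]
contact_force: [0.9, -0.2, -0.1]
opening: 0.0681
grip_force: 0.0
t: 1.35
tool_pos: [0.3758, 0.148, 0.1859]
tool_rot: [-0.01, 3.141, 0.0]
contact_force: [1.0, 0.8, -0.0]
opening: 0.0682
grip_force: 0.0
t: 1.77
tool_pos: [0.4526, -0.0049, 0.1708]
tool_rot: [0.135, -3.138, -0.0]
contact_force: [0.2, -0.7, 0.3]
opening: 0.0686
grip_force: 0.0
t 1.7667 tcp [ 0.4526 -0.0049  0.1708] yaw 94.92 q6 -1.8323278477625995 F [ 0.2 -0.7  0.3] open 0.06860315052124137
```

View pics/w1.png

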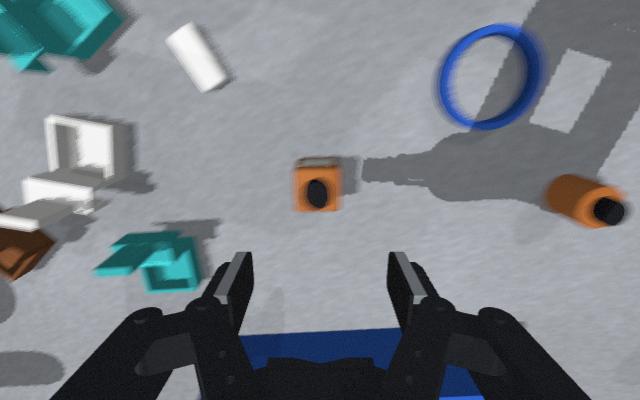

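The wrist view shows the square bottle at (317,190), roughly aligned with and centred between the open fingers. The white holder is at (75,165). I'll check its position from this camera too.

```bash
python3 - <<'E'
from m2 import *
z=np.load('pics/w1.npz');P=z['P'];A=np.ones((400,640),bool);W=cv2.cvtColor(z['p'],cv2.COLOR_RGB2HSV)[...,1]<50
b=(285,145,350,220)
rect('body',A,P,.01,.054,b);rect('top',A,P,.044,.054,b);rect('cap',A,P,.06,.08,b)
h=(15,105,135,235)
rect('cup',W,P,.018,.032,h);rect('holder',W,P,.008,.12,h);rect('tabtop',W,P,.085,.11,h);rect('bridge',W,P,.048,.06,h)
E
```

```text
body 1614 c [ 0.4504 -0.0049] size [0.0429 0.0417] ang 5.1 mean [ 0.4429 -0.0056  0.0467]
top 1304 c [ 0.4504 -0.0051] size [0.0424 0.0415] ang 6.1 mean [ 0.446  -0.0053  0.051 ]
cap 677 c [ 0.4501 -0.0048] size [0.0248 0.0249] ang 57.2 mean [ 0.4495 -0.0048  0.0653]
cup 1670 c [ 0.4372 -0.2324] size [0.0583 0.0561] ang 83.2 mean [ 0.4359 -0.2323  0.0239]
holder 6325 c [ 0.4782 -0.246 ] size [0.0758 0.1547] ang 67.6 mean [ 0.4588 -0.2333  0.0438]
tabtop 551 c [ 0.4813 -0.2352] size [0.0288 0.009 ] ang 84.6 mean [ 0.4804 -0.2303  0.0933]
bridge 1679 c [ 0.4735 -0.2363] size [0.0576 0.0254] ang 83.5 mean [ 0.4709 -0.2339  0.0549]
```

Wrist and top cameras agree: bottle (0.4505, -0.0049), cup (0.4375, -0.2322). I'm descending to z 0.026 and gripping.

```bash
python3 -m crank '-0.004 0 -0.04 0;0 0 -0.04 0;0 0 -0.04 0;0 0 -0.04 0;0 0 -0.04 0' 80 40; python3 -m crank '0 0 -0.03 0;0 0 -0.03 0;0 0 -0.02 0;0 0 -0.01 0;0 0 0 0'; python3 -m crank '0 0 0 0;0 0 0 0;0 0 0 0;0 0 0 0;0 0 0 0' 30 40; python3 -m crank '0 0 0 0;0 0 0 0;0 0 0 0;0 0 0 0;0 0 0 0'
```

```text
t: 2.23
tool_pos: [0.4499, -0.0032, 0.07]
tool_rot: [0.134, -3.138, -0.0]
contact_force: [0.0, -1.1, -0.2]
opening: 0.0682
grip_force: 0.0
t: 2.65
tool_pos: [0.4493, -0.003, 0.025]
tool_rot: [0.134, -3.136, -0.001]
contact_force: [-0.0, 0.2, 0.0]
opening: 0.0681
grip_force: 0.0
t: 3.07
tool_pos: [0.4516, -0.0034, 0.0276]
tool_rot: [-0.134, 3.136, -0.001]
contact_force: [0.7, 0.3, 4.0]
opening: 0.041
grip_force: 42.4
t: 3.48
tool_pos: [0.4515, -0.0033, 0.0276]
tool_rot: [-0.134, 3.136, -0.001]
contact_force: [-0.8, 0.2, 5.9]
opening: 0.0411
grip_force: 42.6
```

```bash
python3 -m crank '0 0 0.02 0;0 0 0.05 0;0 0 0.06 0;0 0 0.06 0;0 0 0.06 0'; for i in 1 2; do python3 -m crank '-0.0026 -0.0457 0 -0.0124;-0.0026 -0.0457 0 -0.0124;-0.0026 -0.0457 0 -0.0124;-0.0026 -0.0457 0 -0.0124;-0.0026 -0.0457 0 -0.0124';done;python3 -m crank '0 0 0 0;0 0 0 0;0 0 0 0;0 0 0 0;0 0 0 0'; python3 w.py w2 wrist;python3 w.py t2 top; python3 - <<'E'
from m2 import *
z=np.load('pics/w2.npz');P=z['P'];A=np.ones((400,640),bool);h=cv2.cvtColor(z['p'],cv2.COLOR_RGB2HSV);W=h[...,1]<50
f=(150,0,500,400);O=(h[...,1]>120)&(h[...,0]<20)
rect('cup',W,P,.018,.032,f);rect('tabtop',W,P,.085,.105,f);rect('bridge',W,P,.048,.06,f)
for lo in(.12,.13,.14,.15,.16,.17,.18):
    rect('orange %.2f'%lo,O,P,lo,lo+.01,f)
rect('cap/dark',h[...,2]<60,P,.185,.21,(250,100,400,300))
z=np.load('pics/t2.npz');P=z['P'];h=cv2.cvtColor(z['p'],cv2.COLOR_RGB2HSV);W=h[...,1]<50
rect('T cup',W,P,.018,.032,(395,190,445,245));rect('T tab',W,P,.085,.105,(395,190,445,245))
E
```

```text
t: 3.9
tool_pos: [0.4494, -0.003, 0.1522]
tool_rot: [0.134, -3.137, -0.001]
contact_force: [1.0, -0.3, -0.8]
opening: 0.0413
grip_force: 41.8
t: 4.32
tool_pos: [0.4431, -0.1181, 0.1512]
tool_rot: [-0.02, -3.141, -0.0]
contact_force: [0.0, -0.1, -1.3]
opening: 0.0414
grip_force: 41.9
t: 4.73
tool_pos: [0.4366, -0.2324, 0.1511]
tool_rot: [-0.173, -3.136, -0.001]
contact_force: [-0.2, 0.1, -1.1]
opening: 0.041
grip_force: 41.9
t: 5.15
tool_pos: [0.4373, -0.2307, 0.1511]
tool_rot: [-0.169, -3.137, -0.001]
contact_force: [0.0, -0.3, -1.5]
opening: 0.0415
grip_force: 41.8
t 5.15 tcp [ 0.4373 -0.2307  0.1511] yaw 83.82 q6 -2.0991360695451386 F [ 0.  -0.3 -1.5] open 0.04149412496638489
t 5.2 tcp [ 0.4374 -0.2308  0.1512] yaw 83.82 q6 -2.0991605634402792 F [ 0.2  1.  -0.8] open 0.04142667711365194
cup 798 c [ 0.4318 -0.2322] size [0.056  0.0447] ang 84.1 mean [ 0.4232 -0.2312  0.0248]
tabtop none
bridge none
orange 0.12 27 c [ 0.4147 -0.2386] size [0.0123 0.0008] ang 83.8 mean [ 0.4146 -0.2387  0.1291]
orange 0.13 308 c [ 0.4159 -0.229 ] size [0.04  0.002] ang 83.0 mean [ 0.4157 -0.2286  0.1338]
orange 0.14 64 c [ 0.4137 -0.2468] size [0.0012 0.0047] ang 3.7 mean [ 0.4139 -0.2467  0.145 ]
orange 0.15 74 c [ 0.414  -0.2468] size [0.0012 0.0049] ang 0.1 mean [ 0.4139 -0.2467  0.1552]
orange 0.16 710 c [ 0.4158 -0.2292] size [0.0402 0.0021] ang 83.3 mean [ 0.4157 -0.229   0.1657]
orange 0.17 4130 c [ 0.4361 -0.2311] size [0.0425 0.0427] ang 84.2 mean [ 0.4282 -0.2305  0.1746]
orange 0.18 38 c [ 0.436  -0.2434] size [0.0016 0.0132] ang 89.9 mean [ 0.4343 -0.2433  0.1875]
cap/dark 1218 c [ 0.4287 -0.2303] size [0.0243 0.0115] ang 81.8 mean [ 0.4287 -0.2307  0.1885]
T cup 70 c [ 0.4372 -0.2072] size [0.057  0.0223] ang 18.0 mean [ 0.435  -0.2085  0.0242]
T tab 64 c [ 0.4819 -0.2368] size [0.0293 0.0084] ang 85.0 mean [ 0.4814 -0.2361  0.0951]
```

View pics/w2.png

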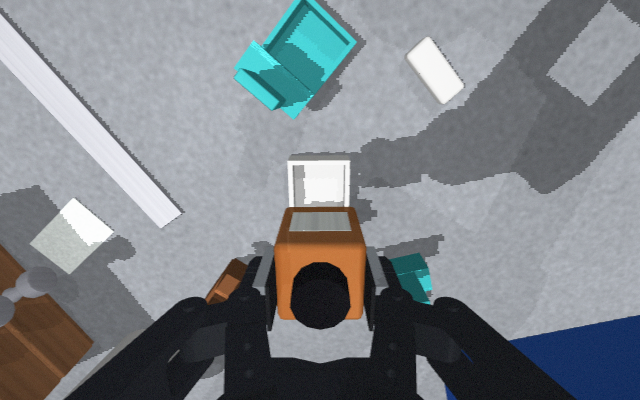

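The wrist view shows the held bottle at (320,265), aligned with the white cup at (320,185). The bottle is at (0.4361, -0.2311), underside 0.124, and the cup at (0.4375, -0.2322). A small correction, then I lower it in.

```bash
python3 -m crank '0.003 -0.002 -0.03 0;0 0 -0.035 0;0 0 -0.035 0;0 0 -0.035 0;0 0 -0.03 0'; python3 -m crank '0 0 -0.01 0;0 0 -0.01 0;0 0 -0.01 0;0 0 -0.005 0;0 0 0 0'; python3 -m crank '0 0 -0.008 0;0 0 -0.008 0;0 0 -0.008 0;0 0 -0.006 0;0 0 0 0'; python3 w.py
```

```text
t: 5.67
tool_pos: [0.4387, -0.232, 0.0677]
tool_rot: [-0.17, -3.136, -0.001]
contact_force: [0.5, 0.7, -0.4]
opening: 0.0412
grip_force: 41.9
t: 6.08
tool_pos: [0.439, -0.2327, 0.0514]
tool_rot: [0.171, 3.137, -0.0]
contact_force: [0.8, -1.1, -0.4]
opening: 0.041
grip_force: 41.9
t: 6.5
tool_pos: [0.4383, -0.2323, 0.0354]
tool_rot: [-0.171, -3.136, -0.001]
contact_force: [-0.3, -0.4, -1.5]
opening: 0.0411
grip_force: 41.9
t 6.5 tcp [ 0.4383 -0.2323  0.0354] yaw 83.75 q6 -2.099072884617303 F [-0.3 -0.4 -1.5] open 0.04111633347573473
```

```bash
python3 -m crank '0 0 -0.003 0;0 0 -0.003 0;0 0 -0.002 0;0 0 -0.001 0;0 0 0 0'; python3 w.py w3 wrist;  python3 - <<'E'
from m2 import *
z=np.load('pics/w3.npz');P=z['P'];h=cv2.cvtColor(z['p'],cv2.COLOR_RGB2HSV);W=h[...,1]<50
f=(150,0,500,400);O=(h[...,1]>120)&(h[...,0]<20)
rect('cup',W,P,.018,.032,f);rect('body top',O,P,.04,.08,f)
E
```

```text
t: 6.92
tool_pos: [0.4389, -0.2327, 0.0318]
tool_rot: [-0.171, -3.137, -0.0]
contact_force: [-0.3, -0.2, -1.6]
opening: 0.0412
grip_force: 41.9
t 6.9167 tcp [ 0.4389 -0.2327  0.0318] yaw 83.75 q6 -2.0990715212543116 F [-0.3 -0.2 -1.6] open 0.04121945673738688
cup 2373 c [ 0.4214 -0.2311] size [0.0563 0.025 ] ang 83.5 mean [ 0.4154 -0.2302  0.0245]
body top 4905 c [ 0.4387 -0.2325] size [0.044  0.0449] ang 84.0 mean [ 0.4279 -0.2323  0.0539]
```

```bash
python3 -m crank '0 0 -0.001 0;0 0 -0.001 0;0 0 -0.001 0;0 0 0 0;0 0 0 0'
```

```text
t: 7.38
tool_pos: [0.4392, -0.2328, 0.0316]
tool_rot: [-0.171, -3.137, 0.0]
contact_force: [-2.8, 2.3, 7.3]
opening: 0.0412
grip_force: 42.8
```

Contact came at the expected floor height (Fz 7 N). Releasing and lifting.

```bash
python3 -m crank '0 0 0 0;0 0 0 0;0 0 0 0;0 0 0 0;0 0 0 0' 68 40; python3 -m crank '0 0 0.02 0;0 0 0.04 0;0 0 0.06 0;0 0 0.08 0;0 0 0.08 0'; python3 -m crank '0 0 0.02 0;0 0 0 0;0 0 0 0;0 0 0 0;0 0 0 0';python3 w.py w4 wrist; python3 w.py s4 scene; python3 - <<'E'
from m2 import *
z=np.load('pics/w4.npz');P=z['P'];h=cv2.cvtColor(z['p'],cv2.COLOR_RGB2HSV);W=h[...,1]<50
f=(150,0,500,400);O=(h[...,1]>120)&(h[...,0]<20);A=W|True
rect('holder',W,P,.008,.032,f);rect('body top',O,P,.045,.06,f);rect('cap',h[...,2]<70,P,.06,.075,f);rect('tabtop',W,P,.085,.105,f);rect('bridge',W,P,.048,.06,f)
z=np.load('pics/s4.npz');cv2.imwrite('pics/s4c.png',cv2.resize(z['p'][110:240,180:340,::-1],None,fx=4,fy=4,interpolation=2))
E
```

```text
t: 7.8
tool_pos: [0.4388, -0.2326, 0.0301]
tool_rot: [-0.171, -3.137, -0.0]
contact_force: [-0.5, 0.2, 1.0]
opening: 0.0579
grip_force: 0.0
t: 8.22
tool_pos: [0.4381, -0.2321, 0.1715]
tool_rot: [-0.171, -3.135, -0.002]
contact_force: [0.9, -0.4, 0.1]
opening: 0.0578
grip_force: 0.0
t: 8.63
tool_pos: [0.4377, -0.2318, 0.1778]
tool_rot: [-0.171, -3.133, -0.004]
contact_force: [-0.1, -0.2, -1.2]
opening: 0.058
grip_force: 0.0
t 8.6333 tcp [ 0.4377 -0.2318  0.1778] yaw 83.75 q6 -2.0990685259516026 F [-0.1 -0.2 -1.2] open 0.057962571556133546
t 8.6833 tcp [ 0.4378 -0.2319  0.1779] yaw 83.74 q6 -2.099042626550383 F [-0.6 -0.2 -0.5] open 0.05783539379816193
holder 1666 c [ 0.3463 -0.1223] size [0.0551 0.0246] ang 36.0 mean [ 0.346  -0.1239  0.015 ]
body top 1260 c [ 0.4375 -0.2333] size [0.0406 0.0412] ang 83.5 mean [ 0.4332 -0.2327  0.0548]
cap 664 c [ 0.4379 -0.2334] size [0.0237 0.0248] ang 84.8 mean [ 0.4368 -0.2333  0.0689]
tabtop 542 c [ 0.481  -0.2373] size [0.0297 0.0091] ang 83.1 mean [ 0.4796 -0.2371  0.0947]
bridge 1334 c [ 0.4732 -0.2365] size [0.056  0.0252] ang 83.1 mean [ 0.4707 -0.2362  0.0552]
```

View pics/w4.png

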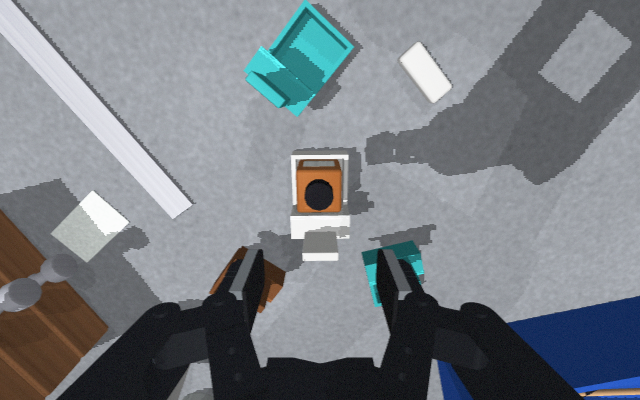

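The wrist view shows the bottle in the white cup at (320,190), body top 0.0548 and cap top 0.069, so it is fully down. The tab is at (320,245), which is (0.4812, -0.237) at yaw -6.5°. The brown and turquoise look-alikes on either side are clear of the grasp line. I'll turn -90° above the tab.

```bash
for i in 1 2 3; do python3 -m crank '0.0058 -0.0007 0 -0.0668;0.0058 -0.0007 0 -0.0668;0.0058 -0.0007 0 -0.0668;0.0058 -0.0007 0 -0.0668;0.0058 -0.0007 0 -0.0668' 24 40 | tail -2;done; python3 -m crank '0 0 0 0;0 0 0 0;0 0 0 0;0 0 0 0;0 0 0 0'; python3 w.py w5 wrist;  python3 - <<'E'
from m2 import *
z=np.load('pics/w5.npz');P=z['P'];h=cv2.cvtColor(z['p'],cv2.COLOR_RGB2HSV);W=h[...,1]<50
f=(0,0,640,400);O=(h[...,1]>120)&(h[...,0]<20)
rect('body top',O,P,.045,.06,f);rect('cap',h[...,2]<70,P,.06,.075,f);rect('tabtop',W,P,.085,.105,f);rect('bridge',W,P,.048,.06,f)
E
```

```text
opening: 0.0205
grip_force: 0.0
opening: 0.0203
grip_force: 0.0
opening: 0.0202
grip_force: 0.0
t: 10.4
tool_pos: [0.4822, -0.2379, 0.1802]
tool_rot: [-2.341, -2.094, 0.0]
contact_force: [0.1, -0.6, 1.0]
opening: 0.0201
grip_force: 0.0
t 10.4 tcp [ 0.4822 -0.2379  0.1802] yaw -6.38 q6 -0.48529777507849153 F [ 0.1 -0.6  1. ] open 0.020130145601776197
body top 1265 c [ 0.439  -0.2327] size [0.0413 0.0406] ang 84.1 mean [ 0.4414 -0.2287  0.0544]
cap 882 c [ 0.7473 -0.4258] size [0.0597 0.028 ] ang 38.0 mean [ 0.7424 -0.4221  0.0678]
tabtop 479 c [ 0.6658 -0.4266] size [0.0141 0.0635] ang 45.5 mean [ 0.6624 -0.4214  0.0952]
bridge 1134 c [ 0.4729 -0.2358] size [0.056  0.0234] ang 83.9 mean [ 0.471  -0.2316  0.0552]
```

View pics/w5.png

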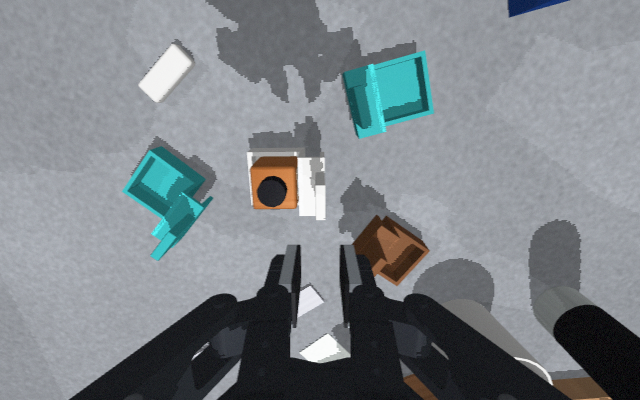

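The wrist view shows the tab at (320,195), between the fingers' lines at 295 and 345, with the cap at (272,190). I'll check the tab numerically, then descend.

```bash
python3 - <<'E'
from m2 import *
z=np.load('pics/w5.npz');P=z['P'];h=cv2.cvtColor(z['p'],cv2.COLOR_RGB2HSV);W=h[...,1]<50
f=(290,140,335,230)
rect('tab',W,P,.07,.105,f);rect('tabtop',W,P,.09,.105,f);rect('cap',h[...,2]<90,P,.06,.075,(250,170,300,215))
E
python3 -m crank '0 0.001 -0.03 0;0 0 -0.03 0;0 0 -0.03 0;0 0 -0.03 0;0 0 -0.03 0'
```

```text
tab 437 c [ 0.4812 -0.2363] size [0.0296 0.0077] ang 83.3 mean [ 0.4816 -0.2335  0.0946]
tabtop 373 c [ 0.4813 -0.2363] size [0.0295 0.0073] ang 83.4 mean [ 0.4814 -0.2354  0.097 ]
cap 674 c [ 0.4388 -0.2333] size [0.0249 0.0241] ang 54.9 mean [ 0.4393 -0.232   0.0687]
t: 10.87
tool_pos: [0.4824, -0.2375, 0.1048]
tool_rot: [2.342, 2.094, 0.0]
contact_force: [0.3, 0.1, -0.1]
opening: 0.0204
grip_force: 0.0
```

```bash
python3 -m crank '-0.002 0.002 -0.02 0;0 0 -0.02 0;0 0 -0.02 0;0 0 -0.018 0;0 0 -0.01 0'; python3 -m crank '0 0 0 0;0 0 0 0;0 0 0 0;0 0 0 0;0 0 0 0' 0 70;python3 -m crank '0 0 0 0;0 0 0 0;0 0 0 0;0 0 0 0;0 0 0 0'
```

```text
t: 11.28
tool_pos: [0.4811, -0.2362, 0.0601]
tool_rot: [-2.342, -2.093, 0.0]
contact_force: [-0.6, 0.8, 0.2]
opening: 0.0207
grip_force: 0.0
t: 11.7
tool_pos: [0.4816, -0.2365, 0.0616]
tool_rot: [2.342, 2.093, 0.0]
contact_force: [-0.0, -0.5, -2.2]
opening: 0.0071
grip_force: 68.9
t: 12.12
tool_pos: [0.4814, -0.2364, 0.0613]
tool_rot: [-2.343, -2.093, -0.0]
contact_force: [0.2, 0.4, -2.5]
opening: 0.0071
grip_force: 68.9
```

```bash
python3 -m crank '0 0 0.005 0;0 0 0.015 0;0 0 0.025 0;0 0 0.03 0;0 0 0.035 0'; python3 -m crank '0 0 0.035 0;0 0 0.03 0;0 0 0.025 0;0 0 0.02 0;0 0 0.015 0'; for i in 1 2 3 4; do python3 -m crank '0.0178 0.0297 0 0.0082;0.0178 0.0297 0 0.0082;0.0178 0.0297 0 0.0082;0.0178 0.0297 0 0.0082;0.0178 0.0297 0 0.0082'|tail -3; done; python3 -m crank '0 0 0 0;0 0 0 0;0 0 0 0;0 0 0 0;0 0 0 0'; python3 w.py w6 wrist; python3 w.py t6 top; python3 w.py s6 scene; python3 - <<'E'
from h import *
z=np.load('pics/s6.npz');cv2.imwrite('pics/c6.png',cv2.resize(np.hstack([z['p'][130:400,140:400],np.load('pics/w6.npz')['p'][:270,150:480]])[...,::-1],None,fx=1.35,fy=1.35))
E
```

```text
t: 12.53
tool_pos: [0.4812, -0.2363, 0.1175]
tool_rot: [-2.342, -2.093, 0.0]
contact_force: [1.0, -0.0, -1.8]
opening: 0.0067
grip_force: 68.9
t: 12.95
tool_pos: [0.4818, -0.2367, 0.1808]
tool_rot: [2.341, 2.092, 0.001]
contact_force: [-0.3, 0.1, -2.3]
opening: 0.0072
grip_force: 69.0
contact_force: [-0.3, -1.0, -2.7]
opening: 0.0073
grip_force: 69.0
contact_force: [0.5, 0.1, -2.6]
opening: 0.0071
grip_force: 69.0
contact_force: [-0.2, -0.9, -2.3]
opening: 0.0072
grip_force: 69.0
contact_force: [0.2, -0.7, -2.4]
opening: 0.0074
grip_force: 69.0
t: 15.03
tool_pos: [0.6592, 0.06, 0.1788]
tool_rot: [-2.055, -2.376, 0.0]
contact_force: [-0.1, -0.8, -2.9]
opening: 0.0071
grip_force: 69.1
t 15.0333 tcp [0.6592 0.06   0.1788] yaw 8.28 q6 -0.16601898692993022 F [-0.1 -0.8 -2.9] open 0.007053672189481078
t 15.0833 tcp [0.6592 0.06   0.1788] yaw 8.28 q6 -0.1660349407856101 F [-0.2  0.2 -1.5] open 0.007340927709802875
t 15.1333 tcp [0.6592 0.06   0.1789] yaw 8.28 q6 -0.166002518529581 F [-0.1  0.2 -1.6] open 0.007259036371619396
```

View pics/c6.png

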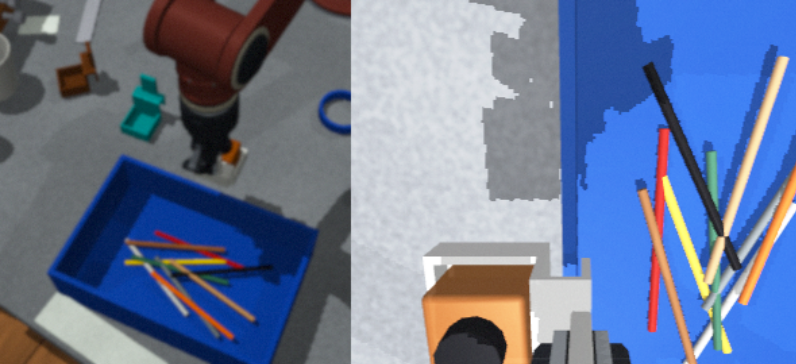

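The loaded holder hangs level above the rim. In the crop's right half, the bridge at (555,290) straddles the wall line at (570,200), with the bottle still in its cup. Next I'll measure slot against wall in the wrist view.

```bash
python3 - <<'E'
from m2 import *
a=np.radians(8.3);e=np.array([np.cos(a),np.sin(a)]);n=np.array([-e[1],e[0]])
for w in('w6','t6'):
    z=np.load(f'pics/{w}.npz');P=z['P'];h=cv2.cvtColor(z['p'],cv2.COLOR_RGB2HSV);W=h[...,1]<50
    f=(0,0,640,400) if w[0]=='t' else (150,0,500,290)
    rect('bridge',W,P,.165,.18,f);rect('cupwall',W,P,.135,.15,f)
    O=(h[...,1]>120)&(h[...,0]<20);rect('bodytop',O,P,.165,.185,f);rect('capz',h[...,2]<60,P,.18,.2,f)
    m=(P[...,2]>.088)&(P[...,2]<.102)&(h[...,0]>100)&(h[...,0]<130)
    s=P[m][:,:2]@e;t=P[m][:,:2]@n
    k=s<.70
    print(w,'n',k.sum(),'t range',t[k].min() if k.any() else 0,t[k].max() if k.any() else 0)
    for lo in np.arange(-.2,.2,.03):
        q=k&(t>lo)&(t<lo+.03)
        if q.sum()>5: print('  t%.3f'%(lo+.015),'s',np.round(np.percentile(s[q],[2,50,98]),4))
    mb=W&(P[...,2]>.165)&(P[...,2]<.18);mb[290:]=0
    if mb.sum()>5: sb=P[mb][:,:2]@e;print('bridge s',np.round(np.percentile(sb,[1,50,99]),4),'t',np.round(np.percentile(P[mb][:,:2]@n,[1,99]),4),'z',np.median(P[mb][:,2]))
print('tcp s,t',np.array([.6592,.06])@e,np.array([.6592,.06])@n)
E
```

```text
bridge 1851 c [0.6483 0.0703] size [0.0239 0.0322] ang 8.4 mean [0.6464 0.0751 0.1739]
cupwall 1084 c [0.6117 0.0723] size [0.0564 0.0175] ang 8.8 mean [0.6073 0.0773 0.1423]
bodytop 3161 c [0.6162 0.0536] size [0.0412 0.0417] ang 8.2 mean [0.6183 0.0617 0.173 ]
capz 1310 c [0.6161 0.0534] size [0.0258 0.0243] ang 69.2 mean [0.6145 0.0557 0.1868]
w6 n 2715 t range -0.19865444073230898 0.103960142478709
  t-0.185 s [0.6495 0.6553 0.6727]
  t-0.155 s [0.6497 0.6525 0.6563]
  t-0.035 s [0.649  0.653  0.6569]
  t-0.005 s [0.6493 0.6532 0.657 ]
  t0.025 s [0.6491 0.6528 0.6565]
  t0.055 s [0.6491 0.6531 0.6566]
  t0.085 s [0.6493 0.6529 0.6568]
  t0.115 s [0.6491 0.653  0.6569]
bridge s [0.613  0.6487 0.6636] t [-0.0367 -0.0084] z 0.17408752489071713
bridge 180 c [ 0.7505 -0.4285] size [0.0596 0.0312] ang 35.5 mean [ 0.7445 -0.4243  0.1735]
cupwall 152 c [ 0.5025 -0.5276] size [0.0249 0.0445] ang 26.4 mean [ 0.499  -0.5205  0.1399]
bodytop 35 c [0.7377 0.6158] size [0.0099 0.0104] ang 4.4 mean [0.7381 0.6144 0.1735]
capz 4 c [0.7218 0.601 ] size [0.0052 0.0023] ang 73.9 mean [0.7218 0.601  0.1848]
t6 n 445 t range -0.5886566685740998 0.40330313437781934
  t-0.185 s [0.6491 0.6552 0.694 ]
  t-0.155 s [0.6487 0.6523 0.6573]
  t-0.125 s [0.6491 0.6522 0.6579]
  t-0.095 s [0.649  0.6525 0.6574]
  t-0.065 s [0.6492 0.6523 0.6571]
bridge s [0.6578 0.6831 0.8629] t [-0.558   0.5297] z 0.17388198229718474
tcp s,t 0.660956772214323 -0.03578806035570337
```

Wall mid is at s = 0.653, and the slot centre at 0.652–0.653, within the ±4 mm play. Yaw matches (8.3–8.4°). Lowering about 75 mm, slowly at the end.

```bash
python3 -m crank '0.0015 0 -0.015 0;0 0 -0.02 0;0 0 -0.02 0;0 0 -0.02 0;0 0 -0.01 0'; python3 -m crank '0 0 -0.006 0;0 0 -0.006 0;0 0 -0.006 0;0 0 -0.006 0;0 0 -0.006 0'; python3 -m crank '0 0 -0.006 0;0 0 -0.006 0;0 0 -0.004 0;0 0 -0.004 0;0 0 0 0'
```

```text
t: 15.6
tool_pos: [0.6587, 0.0606, 0.1331]
tool_rot: [-2.052, -2.374, 0.004]
contact_force: [-0.8, -0.4, -2.6]
opening: 0.007
grip_force: 69.0
t: 16.02
tool_pos: [0.6605, 0.0606, 0.1216]
tool_rot: [2.054, 2.376, 0.001]
contact_force: [0.0, 0.3, -2.5]
opening: 0.0074
grip_force: 68.9
t: 16.43
tool_pos: [0.6599, 0.0606, 0.1107]
tool_rot: [-2.054, -2.376, 0.001]
contact_force: [-0.2, -0.2, -1.9]
opening: 0.0071
grip_force: 68.9
```

No side force, so the wall is in the slot. Lowering to contact.

```bash
python3 -m crank '0 0 -0.002 0;0 0 -0.002 0;0 0 -0.002 0;0 0 -0.001 0;0 0 0 0'; python3 -m crank '0 0 -0.001 0;0 0 -0.001 0;0 0 -0.001 0;0 0 0 0;0 0 0 0'
```

```text
t: 16.85
tool_pos: [0.6601, 0.0606, 0.1077]
tool_rot: [-2.054, -2.377, 0.0]
contact_force: [0.3, -0.1, -2.3]
opening: 0.0072
grip_force: 68.9
t: 17.27
tool_pos: [0.6601, 0.0606, 0.1063]
tool_rot: [-2.054, -2.377, 0.0]
contact_force: [-0.3, -0.1, -3.5]
opening: 0.0069
grip_force: 68.9
```

```bash
python3 -m crank '0 0 -0.001 0;0 0 -0.001 0;0 0 -0.001 0;0 0 0 0;0 0 0 0';python3 -m crank '0 0 -0.001 0;0 0 -0.001 0;0 0 0 0;0 0 0 0;0 0 0 0'
```

```text
t: 17.68
tool_pos: [0.6602, 0.0606, 0.105]
tool_rot: [2.054, 2.377, 0.0]
contact_force: [0.2, 0.2, -1.3]
opening: 0.0074
grip_force: 69.3
t: 18.1
tool_pos: [0.6605, 0.0606, 0.105]
tool_rot: [2.054, 2.376, 0.001]
contact_force: [-3.4, -0.2, 5.5]
opening: 0.0072
grip_force: 70.1
```

Seated: contact at TCP 0.105 (Fz +5.5 N). Opening gently, leaving room for the holder to lean.

```bash
python3 -m crank '0 0 0.001 0;0 0 0.001 0;0 0 0 0;0 0 0 0;0 0 0 0' 28 20; python3 -m crank '-0.002 0 0 0;-0.002 0 0 0;-0.002 0 0 0;0 0 0 0;0 0 0 0'; python3 w.py w7 wrist; python3 -c "
from h import *
p=np.load('pics/w7.npz')['p'];cv2.imwrite('pics/c7.png',p[...,::-1])"
```

```text
t: 18.52
tool_pos: [0.6601, 0.0606, 0.1044]
tool_rot: [-2.054, -2.377, 0.0]
contact_force: [-0.6, -0.2, 0.4]
opening: 0.024
grip_force: 0.1
t: 18.93
tool_pos: [0.6569, 0.0605, 0.1047]
tool_rot: [-2.054, -2.377, 0.001]
contact_force: [-1.3, -0.6, -0.1]
opening: 0.0242
grip_force: 0.4
t 18.9333 tcp [0.6569 0.0605 0.1047] yaw 8.33 q6 -0.16610742279480092 F [-1.3 -0.6 -0.1] open 0.024152619496153584
```

View pics/c7.png

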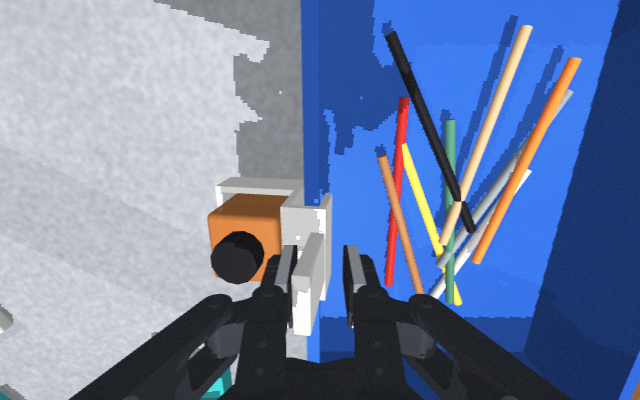

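The wrist view shows the holder hooked on the wall and leaning slightly towards the robot. The tab at (310,270) lightly touches the near finger at (290,270). I'll shift a little more towards -x and retract upwards slowly.

```bash
python3 -m crank '-0.002 0 0 0;-0.002 0 0 0;-0.001 0 0 0;0 0 0 0;0 0 0 0'; python3 -m crank '0 0 0.004 0;0 0 0.004 0;0 0 0.006 0;0 0 0.006 0;0 0 0.008 0'
```

```text
t: 19.4
tool_pos: [0.6547, 0.0606, 0.1049]
tool_rot: [2.054, 2.377, 0.0]
contact_force: [0.2, 0.2, 0.2]
opening: 0.0239
grip_force: 0.0
t: 19.82
tool_pos: [0.6546, 0.0606, 0.1191]
tool_rot: [-2.054, -2.377, 0.0]
contact_force: [0.1, -0.1, -0.8]
opening: 0.0239
grip_force: 0.0
```

```bash
python3 -m crank '0 0 0.01 0;0 0 0.01 0;0 0 0.015 0;0 0 0.02 0;0 0 0.03 0'; python3 -m crank '0 0 0.04 0;0 0 0.04 0;0 0 0.04 0;0 0 0.03 0;0 0 0 0'; python3 w.py w8 wrist; for i in 1 2; do python3 -m crank '-0.05 0 0.02 0;-0.05 0 0.02 0;-0.05 0 0.02 0;-0.05 0 0.02 0;-0.05 0 0 0' |tail -3; done; python3 w.py t8 top; python3 w.py s8 scene; python3 - <<'E'
from m2 import *
z=np.load('pics/w8.npz');P=z['P'];h=cv2.cvtColor(z['p'],cv2.COLOR_RGB2HSV);W=h[...,1]<50;f=(150,0,500,290)
rect('bridge',W,P,.09,.108,f);rect('tabtop',W,P,.125,.15,f)
rect('bodytop',(h[...,1]>120)&(h[...,0]<20),P,.08,.11,f);rect('cap',h[...,2]<70,P,.105,.13,f)
a=np.load('pics/t8.npz')['p'];b=np.load('pics/s8.npz')['p']
c=lambda x:cv2.resize(x[...,::-1],(400,300),interpolation=2)
cv2.imwrite('pics/c8.png',np.hstack([c(z['p'][50:290,160:480]),c(b[190:325,180:360])]))
Pt=np.load('pics/t8.npz')['P'];A=np.ones((400,640),bool);rect('round cap',A,Pt,.05,.08,(185,195,225,240))
E
```

```text
t: 20.23
tool_pos: [0.6539, 0.0606, 0.1612]
tool_rot: [-2.053, -2.376, 0.002]
contact_force: [-0.2, -0.5, 0.2]
opening: 0.0239
grip_force: 0.0
t: 20.65
tool_pos: [0.6569, 0.0605, 0.2426]
tool_rot: [2.05, 2.372, 0.009]
contact_force: [0.7, -0.3, 1.3]
opening: 0.0241
grip_force: 0.0
t 20.65 tcp [0.6569 0.0605 0.2426] yaw 8.33 q6 -0.16615920889142713 F [ 0.7 -0.3  1.3] open 0.024106584134623386
contact_force: [-0.0, 0.4, 1.2]
opening: 0.0238
grip_force: 0.0
contact_force: [0.7, -0.5, 0.5]
opening: 0.0238
grip_force: 0.0
t 21.5333 tcp [0.4037 0.0606 0.317 ] yaw 8.33 q6 -0.1791533930315877 F [ 0.7 -0.5  0.5] open 0.02378811014637595
t 21.5833 tcp [0.4007 0.0609 0.3165] yaw 8.36 q6 -0.17925564117624435 F [2.3 0.8 0.4] open 0.02397629781825289
bridge 905 c [0.647 0.058] size [0.0256 0.0565] ang 8.4 mean [0.6451 0.0644 0.0996]
tabtop 453 c [0.6495 0.0585] size [0.0104 0.0303] ang 8.1 mean [0.649  0.0603 0.1399]
bodytop 1099 c [0.6139 0.0539] size [0.0405 0.0412] ang 8.8 mean [0.6161 0.0588 0.0944]
cap 513 c [0.6111 0.0533] size [0.0249 0.0233] ang 53.2 mean [0.6115 0.0538 0.1083]
round cap none
```

View pics/c8.png

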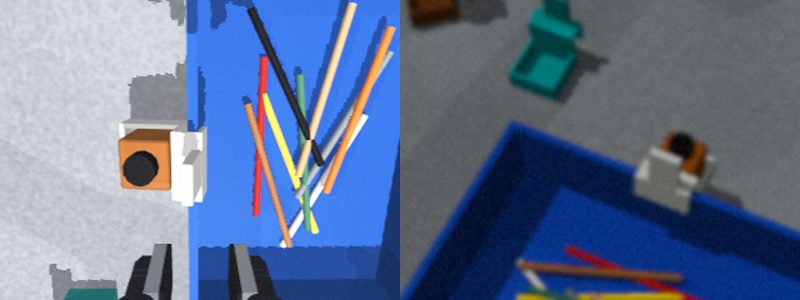

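The left half shows the bottle upright in its cup outside the tub, and the bridge seated on the rim: top at 0.0996 m, where 0.099 is expected. It sits at the middle of the side, at t ≈ -0.036, the wall's middle being -0.035. The scene view confirms this. I'll check the round bottle and hand in.

```bash
python3 - <<'E'
from m2 import *
for s in('scene0','s8'):
    P=np.load(f'pics/{s}.npz')['P'];rect(s+' round',np.ones((400,640),bool),P,.02,.08,(405,240,435,280))
o=ctrl.get_obs();print(o['t'],o['contact_force'],o['opening'])
print(ctrl.finish_job())
E
```

```text
scene0 round 356 c [0.4507 0.2616] size [0.0436 0.0408] ang 89.0 mean [0.4557 0.2628 0.0464]
s8 round 359 c [0.4501 0.2623] size [0.0423 0.0427] ang 16.6 mean [0.4558 0.2629 0.0464]
21.6333 [ 0.3368021   0.87244546 -0.51568809] 0.02376339884381229
the job is handed in; nothing more can be done
None
```

The job was handed in at 21.6 s: the square bottle stands in the white holder's cup, the holder is hooked fully down at the middle of the tub's robot-facing wall (leaning slightly towards the robot), and the round bottle has not moved.

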